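# Set a height stop on the master plug: seat the screw, back off a quarter turn and hold

### The arm

A 6-joint arm with a two-finger parallel gripper is mounted at the origin on a cart in front of the work surface, level with it; the furniture and walls round the work are solid. World frame = base frame: x ahead of the robot, y to its left, z up, the work surface at z = 0. Lengths are in mm, angles in rad, forces in N, time in s.
With the tool pointing down it reaches from about 350 to 775 mm from the base axis. Payload 7.3 kg.
Tool frame: the origin (TCP) lies between the finger pads; the fingertips stand 14 mm ahead of it and the grasp point (between the pads) lies 5 mm behind it; z points along the fingers, y is the line along which they close (so a half turn about z gives the same grasp; the last joint's range is limited). The gripper opens to 92 mm and grips with 3 to 60 N. Pads are 19 mm wide; open, the fingers measure 130 mm over their backs; the gripper's body (75 mm by 190 mm) begins 47 mm behind the grasp point.
Start: joints at [-1.41, 0.342, 1.524, -0, 1.275, -0.146], TCP at [158.577, -500.497, 240.741] pointing down, gripper open.
Joint ranges: [-2.53, 2.53], [-0.77, 2.02], [0.04, 2.7], [-1, 4.14], [0.28, 2.66], [-3.11, 3.11]. Speed limits (rad/s): [2.57, 2.57, 3.14, 3.14, 3.14, 3.14].

### API

Orientations are given as [roll, pitch, yaw] about the fixed x, y, z axes, in that order (R = Rz(yaw) Ry(pitch) Rx(roll)).
In Python, from plant import get_obs, cams, close_job gives the robot as it stands. The module is installed in compiled form; this text tells all that it offers.
- The arm moves only by the shell command python3 -m creep 'ROWS'. ROWS is JSON, a list of rows, each an object of numbers: "hand": the opening, from 0 (shut) to 1 (fully open); "tx", "ty", "tz": the shift along the tool's x, y, z in m; "spin": the turn about the tool's z in degrees. In form: [{"hand": .., "tx": .., "ty": .., "tz": .., "spin": ..}, ...]. A call has 1 to 5 rows; each row shifts and turns the commanded pose from where the row before left it, along the tool's axes as they then stand; what a row does not reach is not made up. A row lasts 1/8 s, in which the tool goes at most 62.5 mm and 10.7 degrees, less where a joint would pass 70% of its speed; a pose out of reach is approached as far as the arm can. A call is refused whole if a number of a shift passes 0.0625 or a number of a turn 10.7, either way. A call with a gripper value outside its range is refused whole. The fingers move at their own pace and stop on an object; the grip force is fixed at half the most. Time passes only in rows, so rows that do not move let the fingers close. It gives the time, the measured TCP pose, the force, the opening and the grip force at its end, in the units of the state.
- get_obs(): the state, without advancing time (a new reading comes with each control period).
- cams.capture(name): name is "scene" or "top" or "wrist"; returns a dict with "color" (420x560x3 uint8, red, green, blue), "K" (3x3 intrinsics, pixels), "R" (3x3) and "t" (3): a world point X has camera coordinates R X + t. Camera axes: x right, y down, z forward; pixel columns grow to the right and rows downward; lengths in mm; the calibration is good to about 2 mm. A picture is of the moment at which its call begins. There is no depth.
- close_job(): hands the job in; it is judged then, once.
The state is a dict: "time": time; "joint_positions": joint angles; "dq": joint speeds; "tau": joint torques, N m; "tool_pos": TCP position; "tcp_rot": TCP orientation; "contact_force": force on the tool from outside, world axes, zero at the start; "moment": the same for the moment, N m; "grip_width": finger opening in mm; "finger_force": force on a finger pad.
Only numpy, scipy, OpenCV 4.12 (cv2) and the standard library are available. Lean on these libraries where they do the work, as an engineer would, in place of code of your own. Each camera call takes 0.05 s, during which the arm holds its last target. There are 200 camera calls.

### The job

One station of the two-screw height gauge has a dome plug standing in its blue nest as the master; set that station's stop. Turn its wing knob clockwise until the pad seats hard on the plug and the screw will go no further, back it off a quarter turn so that good plugs will slide under, and finish still gripping the knob there, dead still, so that I can tighten the lock ring. Leave the other screw, the plug and everything else on the bench as they are.

Things in the scene. Friction and masses are not known exactly. Their poses are not given: they have to be found in the camera images.
- gauge: height-stop gauge, bolted to the bench: dark steel base 92 x 220 x 14 mm, two end posts and an aluminium bridge 28 mm wide (underside 66 mm, top 82 mm above the bench) with two vertical stop screws, 50 mm to either side of the middle, in brass lock rings 25 mm across (tops 88 mm above the bench); origin at the centre of the base's underside, x away from the robot, y to the left along the bridge
- left_knob (a joint): angle of the left stop screw's knob, rad: 0 is fully raised, it grows as the knob is turned clockwise seen from above, and it stops dead at 6.28 (one whole turn), where the pad is pressed on a plug that stands below. It starts part-way down. The thread has friction, about 0.04 N m: the screw stays where it is left.
- left_grip (a point): grip point of the left (the robot's left, the gauge's +y side) stop screw's black wing knob: on its axis, 24 mm above the knob's underside, 11 mm below its top, about 118 mm above the bench when seated (8 mm higher per turn up). The wing is an upright bar 46 mm long (this point's x), 10 mm thick (its y) and 27 mm high, on a hub 24 mm across; z up. Turns and sinks with the knob.
- left_mark (a point): end of the white line on top of the left knob, 20 mm from the axis along the wing: a pointer for how far the knob has turned
- left_spindle: left stop screw: steel threaded spindle with a red round pad (17 mm across) at its foot and the wing knob at its top; origin at the centre of the pad's underside, z up. It moves straight up and down, 8 mm per turn of its knob.
- right_knob (a joint): angle of the right stop screw's knob, rad: 0 is fully raised, it grows as the knob is turned clockwise seen from above, and it stops dead at 6.28 (one whole turn), where the pad is pressed on a plug that stands below. It starts part-way down. The thread has friction, about 0.04 N m: the screw stays where it is left.
- right_grip (a point): grip point of the right (the robot's right, the gauge's -y side) stop screw's black wing knob: on its axis, 24 mm above the knob's underside, 11 mm below its top, about 118 mm above the bench when seated (8 mm higher per turn up). The wing is an upright bar 46 mm long (this point's x), 10 mm thick (its y) and 27 mm high, on a hub 24 mm across; z up. Turns and sinks with the knob.
- right_mark (a point): end of the white line on top of the right knob, 20 mm from the axis along the wing: a pointer for how far the knob has turned
- right_spindle: right stop screw: steel threaded spindle with a red round pad (17 mm across) at its foot and the wing knob at its top; origin at the centre of the pad's underside, z up. It moves straight up and down, 8 mm per turn of its knob.
- nest: blue round nest, 41 mm across and 9 mm high, with a recess 26 mm wide; it lies fixed on the gauge's base, centred under one of the two screws; origin at the centre of its underside, 14 mm above the bench
- plug: the master: pale grey silicone dome plug, 24 mm across and 22 mm high, standing loose in the recess of the nest; origin at the centre of its underside, 20 mm above the bench, so its top is 42 mm above the bench. The other screw has only a plain steel anvil below it.
- beaker: clear beaker 74 mm across, 87 mm high, bystander at the back left; origin at the centre of its underside
- insert_a: blown-glass insert, 22 mm across, 61 mm high, standing behind the gauge, fragile bystander; origin at the centre of its foot
- insert_b: second blown-glass insert, 58 mm high, beside the first, behind the gauge's left; origin at the centre of its foot
- spare_plug_a: spare dome plug, as the master, standing on the bench behind the gauge; bystander
- spare_plug_b: second spare dome plug on the bench behind the gauge; bystander
- cotton_roll: white roll, 63 mm across, 35 mm high, standing at the right; bystander

How it is judged (in metres and radians):
On the way:
1. the screw above the plug is turned down until it is seated on the plug (((horizontal distance between plug and left_grip below 0.02 m and value of joint left_knob above 6.1632 rad and contact force between left_spindle and plug above 0.1 N) or (horizontal distance between plug and right_grip below 0.02 m and value of joint right_knob above 6.1632 rad and contact force between right_spindle and plug above 0.1 N))), for 0.2 s.
At the end, for the whole second after the job is handed in: the knob above the plug stands a quarter turn (90 degrees, give or take 17) back from the seat, at rest, its pad clear of the plug, and is still gripped by the fingers (over 1.5 N); the plug stands upright in its nest (((horizontal distance between plug and left_grip below 0.02 m and value of joint left_knob between 4.4124 and 5.0124 rad and velocity of joint left_knob between -0.1 and 0.1 rad/s and contact force between left_spindle and the fingers above 1.5 N and contact force between left_spindle and plug below 0.1 N) or (horizontal distance between plug and right_grip below 0.02 m and value of joint right_knob between 4.4124 and 5.0124 rad and velocity of joint right_knob between -0.1 and 0.1 rad/s and contact force between right_spindle and the fingers above 1.5 N and contact force between right_spindle and plug below 0.1 N)) and horizontal distance between plug and nest below 0.005 m and angle between plug's own z axis and vertical below 0.1 rad); the arm keeps its last pose, push and grip.
It fails at once if the screw of the empty station is turned (its mark moves more than 6 mm) ((horizontal distance between plug and left_grip below 0.02 m and distance of right_mark from where it was at the start of the episode above 0.006 m) or (horizontal distance between plug and right_grip below 0.02 m and distance of left_mark from where it was at the start of the episode above 0.006 m)).
It fails at once if the plug is pushed or lifted out of its nest (distance of plug from where it was at the start of the episode above 0.01 m).
It fails at once if another thing on the bench is shifted more than 15 mm (distance of any of beaker, insert_a, insert_b, spare_plug_a, spare_plug_b, cotton_roll from where it was at the start of the episode above 0.015 m).
It also fails if it takes over 64 s, if anything falls off the work surface, if the arm or the gripper's body presses on something with over 40 N, if the wrist force passes 120 N, or if a joint passes its speed limit or range.

## Working session

There is one attempt and no reset: what is moved stays moved. The work goes in short steps, Python scripts to look and compute and a shell command to move; the robot and the scene stay as the last step left them, time stands still between calls to the robot, and variables do not carry over. Pictures are saved under pics/ and viewed, at most 10 in all, crops included, and the job is handed in when it is done.

```bash
mkdir -p pics; python3 - <<'E'
from plant import get_obs,cams
import cv2
o=get_obs();print(o)
for n in("scene","top"):
    c=cams.capture(n);cv2.imwrite(f"pics/{n}0.png",c["color"][:,:,::-1]);print(n,c["K"].tolist(),c["R"].tolist(),c["t"].tolist())
E
```

```text
{'time': 0.0, 'joint_positions': array([-1.40997692e+00,  3.42717733e-01,  1.52500869e+00,  2.73507409e-05,
        1.27540504e+00, -1.45994096e-01]), 'dq': array([ 0.00132306,  0.00053899, -0.00040288, -0.00246924, -0.00037665,
       -0.00237481]), 'tau': array([-1.05420484e-03, -4.31246889e+01, -2.44221032e+01,  7.18700350e-02,
        5.59714402e-02, -9.08554171e-05]), 'tool_pos': array([ 158.53162254, -500.09048797,  240.05044593]), 'tcp_rot': array([-3.14007401e+00, -2.49736190e-04,  3.06805334e-01]), 'contact_force': array([ 0.75593753, -0.04210345, -0.18815176]), 'moment': array([ 0.003099  , -0.00243215,  0.03522608]), 'finger_force': 0.0, 'grip_width': 91.79923687525854}
scene [[379.2525725684698, 0.0, 283.34381447402205], [0.0, 379.2525725684698, 211.71191078448052], [0.0, 0.0, 1.0]] [[-0.7367583117419062, -0.6760672888866749, 0.010964076643188514], [-0.4153411739715083, 0.43971217086720266, -0.7963321643605896], [0.533553089470191, -0.5912581734645816, -0.604760178110415]] [430.5534275010644, 314.1051570752581, 819.1278882443089]
top [[468.02763505826624, 0.0, 291.48980118175103], [0.0, 468.02763505826624, 210.8750927182987], [0.0, 0.0, 1.0]] [[-0.02938776788529662, -0.9995602444697229, 0.003959390653568526], [-0.9973410024836414, 0.029057788626949, -0.06683239996466042], [0.06668795891047136, -0.005912917701033091, -0.9977563598096562]] [42.70683164970408, 551.049311338554, 1574.5685098458775]
```

View pics/scene0.png

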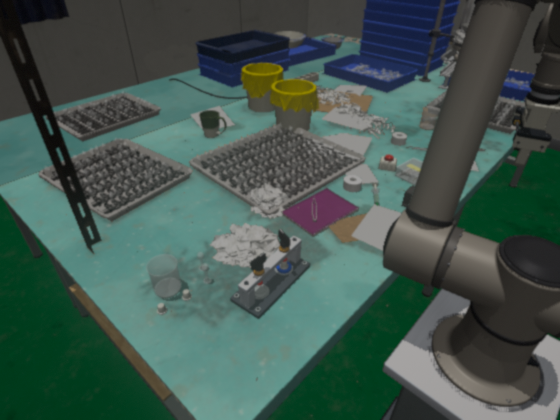

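View pics/top0.png

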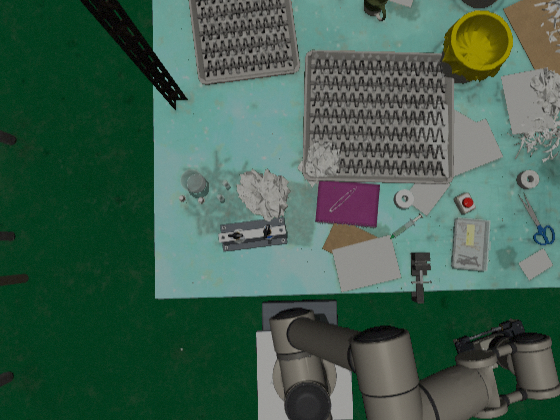

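The blue nest at about (285,267) in the scene image seems to be under the right knob at (284,240). I'll zoom in on both views to confirm this.

```bash
python3 - <<'E'
import cv2,numpy as np
a=cv2.imread("pics/scene0.png")[215:315,220:320];b=cv2.imread("pics/top0.png")[210:260,210:300]
a=cv2.resize(a,(400,400),interpolation=cv2.INTER_CUBIC);b=cv2.resize(b,(720,400),interpolation=cv2.INTER_CUBIC)[:,320:]
cv2.imwrite("pics/z1.png",np.hstack([a,b]))
E
```

```text
(no output)
```

View pics/z1.png

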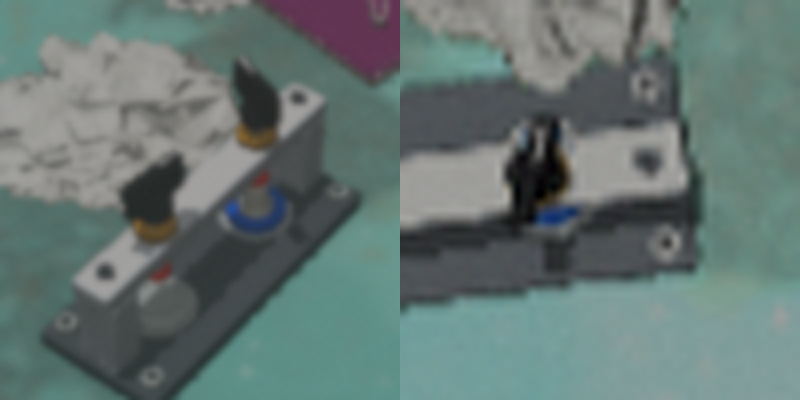

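Both views confirm it: the nest and plug are under the right screw. Its knob is at about (267,231) in the top image, with the wing running roughly along world x.

```bash
cat > h.py <<'E'
import numpy as np
def ray(c,uv,z):
    d=c["R"].T@np.linalg.solve(c["K"],[uv[0],uv[1],1]);o=-c["R"].T@c["t"];return o+d*(z-o[2])/d[2]
def px(c,X):
    p=c["K"]@(c["R"]@np.array(X)+c["t"]);return p[:2]/p[2]
E
python3 - <<'E'
from plant import get_obs,cams
from h import *
c=cams.capture("top")
print(ray(c,(266.9,231.2),125),ray(c,(284.4,218.1),14),ray(c,(286.5,243.5),14))
c=cams.capture("wrist");o=get_obs();print((-c["R"].T@c["t"])-o["tool_pos"],c["R"].tolist(),c["K"].tolist())
E
```

```text
[482.75218514 106.89389644 125.        ] [528.38284784  51.42641792  14.        ] [441.82714961  46.74777607  14.        ]
[ 78.59895648  23.70320324 144.25081492] [[0.30097909705333015, -0.9536300411159505, -0.0011523099217283243], [-0.910898088860865, -0.2878495325858682, 0.2956472869818423], [-0.28226982631267655, -0.08793401657658383, -0.9552964743377439]] [[306.8043546912293, 0.0, 275.7978842421165], [0.0, 306.8043546912293, 210.71846614555727], [0.0, 0.0, 1.0]]
```

```bash
python3 -m creep '[{"hand":1,"tz":-0.04},{"hand":1,"tz":-0.04,"tx":0.02,"ty":-0.02},{"hand":1,"tx":0.04,"ty":-0.04},{"hand":1,"tx":0.04,"ty":-0.04},{"hand":1,"tx":0.04,"ty":-0.04}]'; python3 -m creep '[{"hand":1,"tx":0.04,"ty":-0.04},{"hand":1,"tx":0.04,"ty":-0.04},{"hand":1,"tx":0.04,"ty":-0.04},{"hand":1,"tx":0.04,"ty":-0.04},{"hand":1,"tx":0.04,"ty":-0.04}]'
```

```text
invalid input at $[0]: expected keys hand, tx, ty, tz, spin
invalid input at $[0]: expected keys hand, tx, ty, tz, spin
```

```bash
python3 -m creep '[{"hand":1,"tx":0,"ty":0,"tz":-0.04,"spin":0},{"hand":1,"tx":0.02,"ty":-0.02,"tz":-0.04,"spin":0},{"hand":1,"tx":0.04,"ty":-0.04,"tz":0,"spin":0},{"hand":1,"tx":0.04,"ty":-0.04,"tz":0,"spin":0},{"hand":1,"tx":0.04,"ty":-0.04,"tz":0,"spin":0}]'; python3 -m creep '[{"hand":1,"tx":0.04,"ty":-0.04,"tz":0,"spin":0},{"hand":1,"tx":0.04,"ty":-0.04,"tz":0,"spin":0},{"hand":1,"tx":0.04,"ty":-0.04,"tz":0,"spin":0},{"hand":1,"tx":0.04,"ty":-0.04,"tz":0,"spin":0},{"hand":1,"tx":0.04,"ty":-0.04,"tz":0,"spin":0}]'
```

```text
time: 0.82
tool_pos: [250.2, -323.1, 320.7]
tcp_rot: [3.141, -0.0, 0.306]
contact_force: [0.3, -0.2, 0.5]
grip_width: 92.0
finger_force: 0.0
time: 1.45
tool_pos: [380.5, -71.9, 320.8]
tcp_rot: [3.141, -0.0, 0.307]
contact_force: [1.0, -0.5, 0.5]
grip_width: 92.0
finger_force: 0.0
```

```bash
python3 -m creep '[{"hand":1,"tx":0.031,"ty":-0.028,"tz":0.016,"spin":0},{"hand":1,"tx":0.031,"ty":-0.028,"tz":0.016,"spin":0},{"hand":1,"tx":0.031,"ty":-0.028,"tz":0.016,"spin":0},{"hand":1,"tx":0.031,"ty":-0.028,"tz":0.016,"spin":0},{"hand":1,"tx":0.031,"ty":-0.028,"tz":0.016,"spin":0}]'; python3 -m creep '[{"hand":1,"tx":0,"ty":0,"tz":0,"spin":0}]';python3 - <<'E'
from plant import get_obs,cams
from h import *
import cv2,pickle
c=cams.capture("wrist");o=get_obs();print(o["joint_positions"],o["contact_force"],o["tool_pos"])
pickle.dump(c,open("w1.pkl","wb"));cv2.imwrite("pics/w1.png",cv2.resize(c["color"][:,:,::-1],(800,600),interpolation=2))
E
```

```text
time: 2.08
tool_pos: [486.0, 107.9, 240.0]
tcp_rot: [3.141, 0.0, 0.307]
contact_force: [-0.4, -0.9, 0.0]
grip_width: 91.7
finger_force: 0.0
time: 2.2
tool_pos: [485.5, 108.5, 238.9]
tcp_rot: [-3.141, 0.003, 0.31]
contact_force: [-0.7, 0.7, 0.5]
grip_width: 91.9
finger_force: 0.0
[ 6.35480603e-02  2.92778368e-01  1.59857208e+00 -3.07279969e-04
  1.25255642e+00  1.32537937e+00] [ 0.13355766 -0.58760369  0.30049442] [485.166917   107.33858586 239.73839018]
```

View pics/w1.png

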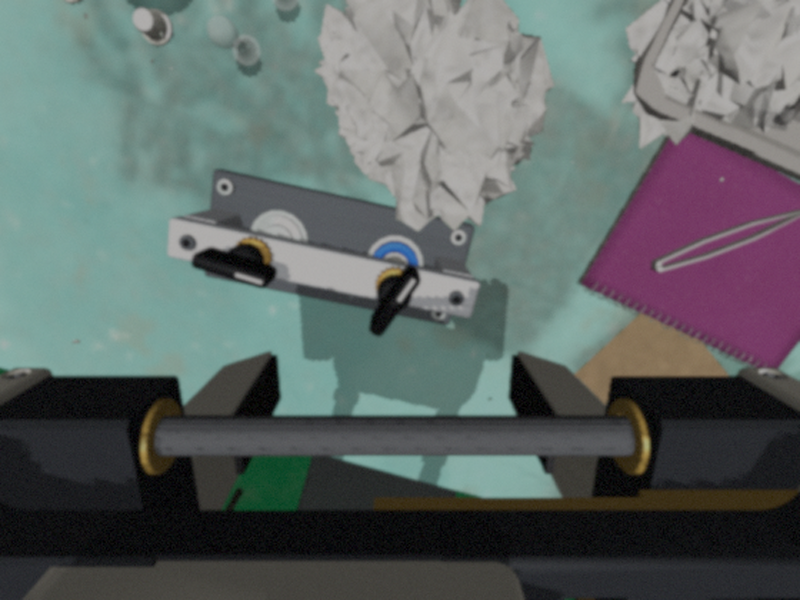

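The right knob (over the blue nest at (397,248)) has its wing from (378,330) to (416,270), and the white line points toward the upper right end. I'll zoom in to get an accurate pose.

```bash
python3 - <<'E'
import pickle,cv2
c=pickle.load(open("w1.pkl","rb"));a=c["color"][175:240,240:310,::-1]
cv2.imwrite("pics/w1z.png",cv2.resize(a,None,fx=9,fy=9,interpolation=2))
E
```

```text
(no output)
```

View pics/w1z.png

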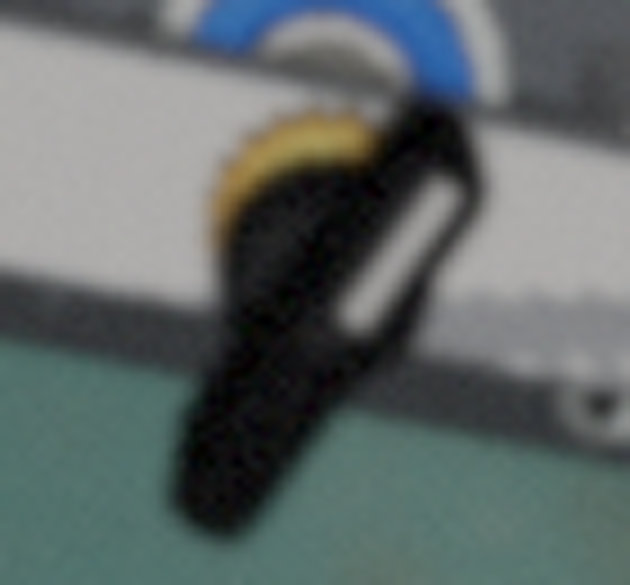

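```bash
python3 - <<'E'
import pickle
from h import *
c=pickle.load(open("w1.pkl","rb"))
L,Rr=ray(c,(131.6,169.4),82),ray(c,(319.2,208.6),82)
print(L,Rr,np.linalg.norm(L-Rr)); d=(Rr-L)/np.linalg.norm(Rr-L); m=(L+Rr)/2; ax=m+50*d; print("axis",ax,"gauge yaw",np.arctan2(d[0],-d[1]))
for z in (131,134,137):
  e,s=ray(c,(290.6,195.6),z),ray(c,(278.9,211.1),z); f=ray(c,(240+230/9,175+525/9),z); v=e-s
  print(z,"end",e,"start",s,"len",np.linalg.norm(v),"yaw",np.degrees(np.arctan2(v[1],v[0])),"far",f,np.degrees(np.arctan2(*(e-f)[1::-1])),"end-ax",np.linalg.norm((e-ax)[:2]))
E
```

```text
[471.99452424 252.76062721  82.        ] [490.30557343  62.47688563  82.        ] 191.16274959512683
axis [485.93943621 107.84866733  82.        ] gauge yaw 0.09593483571507154
131 end [505.8207165  100.93459464 131.        ] start [489.69539871 106.15602001 131.        ] len 16.949606392830376 yaw -17.942105847083113 far [466.57372781 111.05561314 131.        ] -14.460388689221482 end-ax 21.04922105847087
134 end [506.51811144 101.31064093 134.        ] start [490.58473129 106.46991633 134.        ] len 16.747857340660808 yaw -17.94210584708308 far [467.73827476 111.31119021 134.        ] -14.460388689221498 end-ax 21.592305653602065
137 end [507.21550638 101.68668723 137.        ] start [491.47406388 106.78381264 137.        ] len 16.54610828849118 yaw -17.942105847083052 far [468.90282171 111.56676728 137.        ] -14.46038868922149 end-ax 22.15042123159873
```

```bash
python3 -m creep '[{"hand":0.5,"tx":0,"ty":0,"tz":0,"spin":-10.3},{"hand":0.5,"tx":0,"ty":0,"tz":0,"spin":-10.3},{"hand":0.5,"tx":0,"ty":0,"tz":0,"spin":-10.3},{"hand":0.5,"tx":0,"ty":0,"tz":0,"spin":-10.3},{"hand":0.5,"tx":0,"ty":0,"tz":0,"spin":-10.3}]'; python3 -m creep '[{"hand":0.5,"tx":0,"ty":0,"tz":0,"spin":-10.3},{"hand":0.5,"tx":0,"ty":0,"tz":0,"spin":-10.3},{"hand":0.5,"tx":0,"ty":0,"tz":0,"spin":-10.3},{"hand":0.5,"tx":0,"ty":0,"tz":0,"spin":-10.3},{"hand":0.5,"tx":0,"ty":0,"tz":0,"spin":-10.3}]' ; python3 -m creep '[{"hand":0.5,"tx":0,"ty":0,"tz":0.01,"spin":-10.3},{"hand":0.5,"tx":0,"ty":0,"tz":0.01,"spin":-10.3},{"hand":0.5,"tx":0,"ty":0,"tz":0.01,"spin":-10.3},{"hand":0.5,"tx":0,"ty":0,"tz":0.01,"spin":-10.3},{"hand":0.5,"tx":0,"ty":0,"tz":0,"spin":0}]' 
python3 - <<'E'
from plant import get_obs,cams
from h import *
import cv2,pickle
c=cams.capture("wrist");o=get_obs();print(o["joint_positions"],o["tcp_rot"],o["tool_pos"],px(c,(486,107.8,131)))
pickle.dump(c,open("w2.pkl","wb"));cv2.imwrite("pics/w2.png",cv2.resize(c["color"][100:310,140:420,::-1],(800,600),interpolation=2))
E
```

```text
time: 2.88
tool_pos: [485.2, 105.4, 241.4]
tcp_rot: [3.141, 0.0, 1.21]
contact_force: [0.1, 0.1, -0.7]
grip_width: 48.0
finger_force: 0.0
time: 3.5
tool_pos: [485.3, 105.4, 241.5]
tcp_rot: [3.141, 0.001, 2.109]
contact_force: [-0.4, 0.2, 0.3]
grip_width: 45.9
finger_force: 0.0
time: 4.12
tool_pos: [485.0, 105.6, 200.8]
tcp_rot: [-3.141, -0.001, 2.821]
contact_force: [0.3, 0.3, 0.5]
grip_width: 45.8
finger_force: 0.0
[ 6.03328714e-02  3.27617585e-01  1.66204060e+00 -2.98797969e-04
  1.15165328e+00 -1.18752684e+00] [-3.14144464e+00  3.62846758e-04  2.81877763e+00] [485.35198317 105.77437697 201.22361997] [278.91162717 226.40112773]
```

View pics/w2.png

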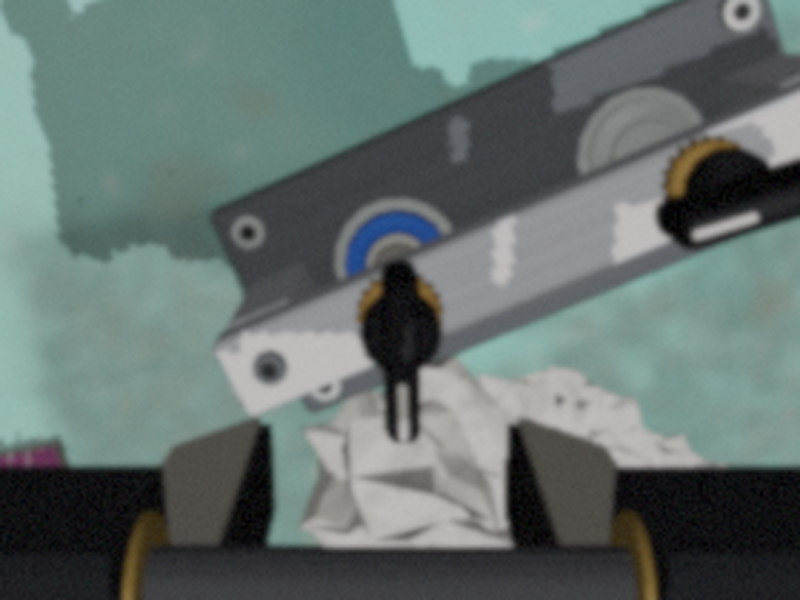

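```bash
python3 - <<'E'
import pickle,cv2
from h import *
from plant import get_obs
from scipy.spatial.transform import Rotation as Ro
a,b=pickle.load(open("w1.pkl","rb")),pickle.load(open("w2.pkl","rb"))
P=[c["K"]@np.c_[c["R"],c["t"]] for c in(a,b)]
for p,q in(((290.6,195.6),(281.2,254)),((278.9,211.1),(280.6,234.8))):
    X=cv2.triangulatePoints(*P,np.array(p),np.array(q)).ravel();X=X[:3]/X[3];print(X,px(a,X)-p,px(b,X)-q)
o=get_obs();T=Ro.from_euler("xyz",o["tcp_rot"]).as_matrix()
L=ray(b,(140+270/2.857,100+368/2.857),82);print("bolt",L)
for z in(129,133):
    e,s=ray(b,(281.2,254),z),ray(b,(280.6,234.8),z);v=e-s;u=v/np.linalg.norm(v);ax=e-20*u
    print(z,e,s,np.degrees(np.arctan2(v[1],v[0])),"axis",ax,"tool",T.T@(ax-o["tool_pos"]))
E
```

```text
[506.54053955 102.06141534 133.96652933] [-0.84350746 -0.29908809] [-0.93767274  0.32955237]
[491.04463614 107.01255872 135.49956149] [-0.42860098 -0.14893508] [-0.49460923  0.17031827]
bolt [492.56461485  63.33733152  82.        ]
129 [508.75415539 102.16502801 129.        ] [493.51643413 106.68160517 129.        ] -16.51022643474142 axis [489.57877485 107.84875751 129.        ] tool [-3.32418412  3.3188179  72.22434044]
133 [506.94320858 102.6897534  133.        ] [491.98745739 107.12275248 133.        ] -16.510226434741433 axis [487.76782804 108.3734829  133.        ] tool [-1.44176867  3.24134692 68.22366857]
```

```bash
python3 -m creep '[{"hand":0.5,"tx":-0.0015,"ty":0.0032,"tz":0,"spin":-1},{"hand":0.5,"tx":0,"ty":0,"tz":0.02,"spin":0},{"hand":0.5,"tx":0,"ty":0,"tz":0.02,"spin":0},{"hand":0.5,"tx":0,"ty":0,"tz":0.02,"spin":0},{"hand":0.5,"tx":0,"ty":0,"tz":0.015,"spin":0}]'; python3 -m creep '[{"hand":0.3,"tx":0,"ty":0,"tz":0,"spin":0},{"hand":0,"tx":0,"ty":0,"tz":0,"spin":0},{"hand":0,"tx":0,"ty":0,"tz":0,"spin":0},{"hand":0,"tx":0,"ty":0,"tz":0,"spin":0},{"hand":0,"tx":0,"ty":0,"tz":0,"spin":0}]'; python3 -m creep '[{"hand":0,"tx":0,"ty":0,"tz":0,"spin":0},{"hand":0,"tx":0,"ty":0,"tz":0,"spin":0}]'
```

```text
time: 4.8
tool_pos: [488.2, 109.2, 125.4]
tcp_rot: [3.142, 0.0, 2.84]
contact_force: [0.8, 1.1, 0.4]
grip_width: 46.3
finger_force: 0.0
time: 5.42
tool_pos: [488.0, 108.4, 126.3]
tcp_rot: [-3.14, 0.001, 2.841]
contact_force: [-1.9, -3.8, 4.6]
grip_width: 9.9
finger_force: 30.0
time: 5.68
tool_pos: [488.0, 108.5, 126.2]
tcp_rot: [-3.141, 0.001, 2.841]
contact_force: [-1.8, -5.6, 5.5]
grip_width: 10.1
finger_force: 30.0
```

```bash
python3 -m creep '[{"hand":0,"tx":0,"ty":-0.0005,"tz":0.0002,"spin":4},{"hand":0,"tx":0,"ty":0,"tz":0.0002,"spin":9},{"hand":0,"tx":0,"ty":0,"tz":0.0002,"spin":9},{"hand":0,"tx":0,"ty":0,"tz":0.0002,"spin":9},{"hand":0,"tx":0,"ty":0,"tz":0.0002,"spin":9}]'; python3 - <<'E'
from plant import *
o=get_obs();print(o["tcp_rot"],o["contact_force"],o["moment"],o["tool_pos"],o["joint_positions"][5])
E
```

```text
time: 6.3
tool_pos: [487.0, 107.1, 125.3]
tcp_rot: [-3.139, 0.002, 2.138]
contact_force: [-5.5, -10.6, 9.7]
grip_width: 9.8
finger_force: 30.0
[-3.13857901e+00  1.75436945e-03  2.13841324e+00] [ -5.48275318 -10.62754829   9.73227178] [-1.91693163  0.86469663  0.04556814] [487.02661393 107.06909165 125.27624439] -0.5011129365258422
```

```bash
python3 -m creep '[{"hand":0,"tx":-0.0008,"ty":-0.0014,"tz":-0.0006,"spin":2},{"hand":0,"tx":0,"ty":0,"tz":0.0002,"spin":9},{"hand":0,"tx":0,"ty":0,"tz":0.0002,"spin":9},{"hand":0,"tx":0,"ty":0,"tz":0.0002,"spin":9},{"hand":0,"tx":0,"ty":0,"tz":0.0002,"spin":9}]'; python3 - <<'E'
from plant import *
o=get_obs();print(o["tcp_rot"],o["contact_force"],o["moment"],o["tool_pos"],o["joint_positions"][5])
E
```

```text
time: 6.92
tool_pos: [485.2, 106.2, 124.5]
tcp_rot: [-3.137, 0.002, 1.475]
contact_force: [-7.6, -7.2, 8.1]
grip_width: 9.7
finger_force: 30.0
[-3.13749045e+00  2.43977029e-03  1.47495034e+00] [-7.64067316 -7.23320125  8.14158694] [-1.28203303  1.2914787   0.0732739 ] [485.16332447 106.24549574 124.47725563] 0.1593163968434327
```

```bash
python3 -m creep '[{"hand":0,"tx":-0.001,"ty":-0.0012,"tz":-0.0006,"spin":2},{"hand":0,"tx":0,"ty":0,"tz":0.0002,"spin":9},{"hand":0,"tx":0,"ty":0,"tz":0.0002,"spin":9},{"hand":0,"tx":0,"ty":0,"tz":0.0002,"spin":9},{"hand":0,"tx":0,"ty":0,"tz":0.0002,"spin":9}]'; python3 - <<'E'
from plant import *
o=get_obs();print(o["tcp_rot"],o["contact_force"],o["moment"],o["tool_pos"],o["joint_positions"][5])
E
```

```text
time: 7.55
tool_pos: [483.3, 106.5, 123.7]
tcp_rot: [-3.137, 0.004, 0.811]
contact_force: [-7.8, 0.1, 4.4]
grip_width: 9.9
finger_force: 30.0
[-3.13736052  0.00389035  0.81138897] [-7.80323092  0.12417812  4.43751048] [-0.13063738  1.35687435  0.07452097] [483.28669733 106.52895253 123.70246878] 0.8207837516370488
```

```bash
python3 -m creep '[{"hand":0,"tx":-0.0007,"ty":-0.0008,"tz":-0.0003,"spin":2},{"hand":0,"tx":0,"ty":0,"tz":0.0002,"spin":9},{"hand":0,"tx":0,"ty":0,"tz":0.0002,"spin":9},{"hand":0,"tx":0,"ty":0,"tz":0.0002,"spin":9},{"hand":0,"tx":0,"ty":0,"tz":0.0002,"spin":9}]'; python3 - <<'E'
from plant import *
o=get_obs();print(o["tcp_rot"],o["contact_force"],o["moment"],o["tool_pos"],o["joint_positions"][5])
E
```

```text
time: 8.18
tool_pos: [482.2, 107.9, 122.9]
tcp_rot: [-3.138, 0.005, 0.148]
contact_force: [-7.2, 6.9, 0.5]
grip_width: 9.7
finger_force: 30.0
[-3.13836035  0.00525214  0.14807733] [-7.20024897  6.89453942  0.52168179] [ 1.20525492  1.3098574  -0.00347196] [482.20307968 107.89053392 122.9197377 ] 1.4839226644619576
```

```bash
python3 -m creep '[{"hand":0.5,"tx":0,"ty":0,"tz":0,"spin":0},{"hand":0.5,"tx":0,"ty":0,"tz":0,"spin":0},{"hand":0.5,"tx":0,"ty":0,"tz":-0.03,"spin":0},{"hand":0.5,"tx":0,"ty":0,"tz":-0.05,"spin":0},{"hand":0.5,"tx":0,"ty":0,"tz":0,"spin":0}]'; python3 - <<'E'
from plant import get_obs,cams
from h import *
import cv2,pickle
c=cams.capture("wrist");o=get_obs();print(o["joint_positions"],o["tcp_rot"],o["tool_pos"],px(c,(486,107.8,131)))
pickle.dump((c,o),open("w3.pkl","wb"));cv2.imwrite("pics/w3.png",cv2.resize(c["color"][100:310,140:420,::-1],(800,600),interpolation=2))
E
```

```text
time: 8.8
tool_pos: [487.3, 106.5, 207.6]
tcp_rot: [3.141, -0.009, 0.154]
contact_force: [-0.3, 0.7, -0.2]
grip_width: 46.1
finger_force: 0.0
[ 6.13827929e-02  3.22107469e-01  1.65751244e+00 -3.79477730e-05
  1.15708694e+00  1.47846105e+00] [ 3.14110749 -0.00486178  0.15373442] [485.95140508 106.40014721 205.41861794] [272.94265097 230.15920941]
```

View pics/w3.png

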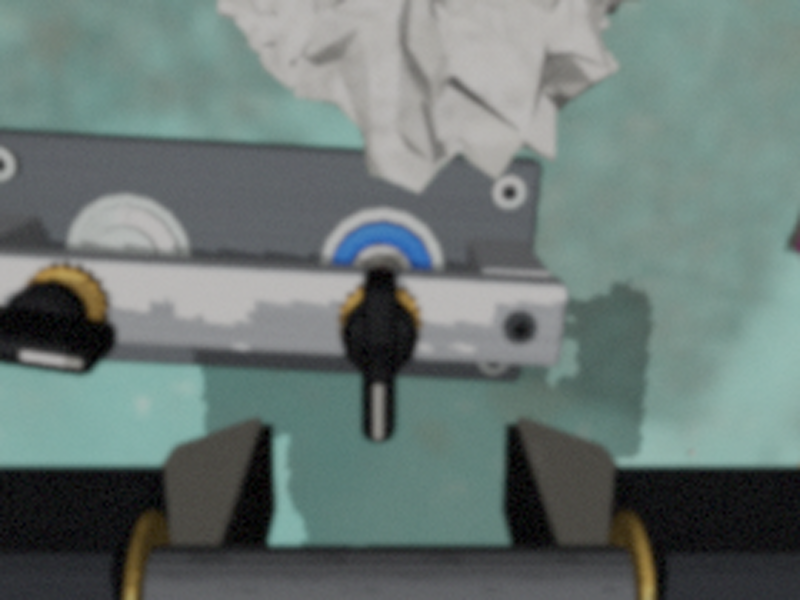

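The knob has turned about 150°. The mark now points at the robot, with the line from (380,385) to (380,440), and the wing lies along tool x. Averaging the axis over two opposed views cancels the camera bias.

```bash
python3 - <<'E'
import pickle
from h import *
b=pickle.load(open("w2.pkl","rb"));c,o=pickle.load(open("w3.pkl","rb"))
def ax(c,e,s,z):
    e,s=[ray(c,(140+p[0]/2.857,100+p[1]/2.857),z) for p in(e,s)];u=(e-s)/np.linalg.norm(e-s);return e-20*u,np.degrees(np.arctan2(u[1],u[0])),s
for dz in(-1,1):
    p=ax(b,(403.5,440),(402,385),134.5+dz);q=ax(c,(380,440),(380,385),131+dz);print(p,q,"mean",(p[0]+q[0])/2)
w=o["tool_pos"];print(w)
E
```

```text
(array([487.57574383, 108.52904303, 133.5       ]), np.float64(-16.7164593263726), array([491.7887472 , 107.26376213, 133.5       ])) (array([485.56434171, 107.69229209, 130.        ]), np.float64(-171.39337717859846), array([481.8872587, 107.1357508, 130.       ])) mean [486.57004277 108.11066756 131.75      ]
(array([486.67014095, 108.79120743, 135.5       ]), np.float64(-16.716459326372608), array([491.02433052, 107.48352443, 135.5       ])) (array([486.47665661, 107.81437728, 132.        ]), np.float64(-171.3933771785985), array([482.65499568, 107.23595354, 132.        ])) mean [486.57339878 108.30279235 133.75      ]
[485.95140508 106.40014721 205.41861794]
```

```bash
python3 -m creep '[{"hand":0.5,"tx":0.0005,"ty":-0.0018,"tz":0,"spin":0},{"hand":0.5,"tx":0,"ty":0,"tz":0,"spin":-10.6},{"hand":0.5,"tx":0,"ty":0,"tz":0,"spin":-10.6},{"hand":0.5,"tx":0,"ty":0,"tz":0,"spin":-10.6},{"hand":0.5,"tx":0,"ty":0,"tz":0,"spin":-10.6}]'; python3 -m creep '[{"hand":0.5,"tx":0,"ty":0,"tz":0,"spin":-10.6},{"hand":0.5,"tx":0,"ty":0,"tz":0,"spin":-10.6},{"hand":0.5,"tx":0,"ty":0,"tz":0,"spin":-10.6},{"hand":0.5,"tx":0,"ty":0,"tz":0,"spin":-10.6},{"hand":0.5,"tx":0,"ty":0,"tz":0,"spin":-10.6}]'; python3 -m creep '[{"hand":0.5,"tx":0,"ty":0,"tz":0,"spin":-10.6},{"hand":0.5,"tx":0,"ty":0,"tz":0,"spin":-10.6},{"hand":0.5,"tx":0,"ty":0,"tz":0,"spin":-10.6},{"hand":0.5,"tx":0,"ty":0,"tz":0,"spin":-10.6},{"hand":0.5,"tx":0,"ty":0,"tz":0,"spin":-10.6}]'; python3 -m creep '[{"hand":0.5,"tx":0,"ty":0,"tz":0,"spin":-10.6},{"hand":0.5,"tx":0,"ty":0,"tz":0,"spin":-10.6},{"hand":0.5,"tx":0,"ty":0,"tz":0,"spin":-10.4},{"hand":0.5,"tx":0,"ty":0,"tz":0,"spin":0},{"hand":0.5,"tx":0,"ty":0,"tz":0,"spin":0}]'
python3 - <<'E'
from plant import *
import numpy as np
from scipy.spatial.transform import Rotation as Ro
o=get_obs();T=Ro.from_euler("xyz",o["tcp_rot"]).as_matrix();print(o["tcp_rot"],o["tool_pos"],o["joint_positions"][5],T.T@(np.array([486.2,108.3,123])-o["tool_pos"]))
E
```

```text
time: 9.48
tool_pos: [484.3, 108.3, 202.3]
tcp_rot: [-3.14, 0.002, 0.9]
contact_force: [-0.3, 0.6, 0.3]
grip_width: 45.5
finger_force: 0.0
time: 10.1
tool_pos: [484.3, 108.3, 202.3]
tcp_rot: [-3.139, -0.0, 1.825]
contact_force: [-0.7, 0.1, 0.7]
grip_width: 46.1
finger_force: 0.0
time: 10.72
tool_pos: [484.3, 108.3, 202.3]
tcp_rot: [-3.14, -0.003, 2.75]
contact_force: [-0.1, 0.9, -0.5]
grip_width: 46.2
finger_force: 0.0
time: 11.35
tool_pos: [484.6, 108.3, 203.0]
tcp_rot: [3.142, -0.001, -2.992]
contact_force: [0.1, 0.1, 0.1]
grip_width: 45.6
finger_force: 0.0
[ 3.14150535e+00 -1.45551963e-03 -2.99179740e+00] [484.60590774 108.28205055 203.04280921] -1.6551946235063848 [-1.69542192 -0.22713446 80.04040675]
```

```bash
python3 -m creep '[{"hand":0.5,"tx":-0.0016,"ty":-0.0002,"tz":0,"spin":0},{"hand":0.5,"tx":0,"ty":0,"tz":0.025,"spin":0},{"hand":0.5,"tx":0,"ty":0,"tz":0.025,"spin":0},{"hand":0.5,"tx":0,"ty":0,"tz":0.02,"spin":0},{"hand":0.5,"tx":0,"ty":0,"tz":0.0095,"spin":0}]'; python3 -m creep '[{"hand":0.3,"tx":0,"ty":0,"tz":0,"spin":0},{"hand":0,"tx":0,"ty":0,"tz":0,"spin":0},{"hand":0,"tx":0,"ty":0,"tz":0,"spin":0},{"hand":0,"tx":0,"ty":0,"tz":0,"spin":0},{"hand":0,"tx":0,"ty":0,"tz":0,"spin":0}]'; python3 -m creep '[{"hand":0,"tx":0,"ty":0,"tz":0,"spin":0},{"hand":0,"tx":0,"ty":0,"tz":0,"spin":0}]'
```

```text
time: 11.98
tool_pos: [486.1, 108.3, 123.3]
tcp_rot: [3.142, -0.002, -2.989]
contact_force: [-0.6, -0.1, 1.0]
grip_width: 46.2
finger_force: 0.0
time: 12.6
tool_pos: [486.7, 108.9, 124.8]
tcp_rot: [3.141, 0.001, -2.989]
contact_force: [-1.1, 4.3, 2.7]
grip_width: 9.7
finger_force: 30.0
time: 12.85
tool_pos: [486.7, 108.8, 124.7]
tcp_rot: [3.141, 0.001, -2.988]
contact_force: [-1.2, 4.5, 6.0]
grip_width: 9.8
finger_force: 30.0
```

```bash
python3 -m creep '[{"hand":0,"tx":0,"ty":0.0005,"tz":-0.0003,"spin":5},{"hand":0,"tx":0,"ty":0,"tz":0.0002,"spin":9},{"hand":0,"tx":0,"ty":0,"tz":0.0002,"spin":9},{"hand":0,"tx":0,"ty":0,"tz":0.0002,"spin":9},{"hand":0,"tx":0,"ty":0,"tz":0.0002,"spin":9}]'; cat > s.py <<'E'
from plant import get_obs
import numpy as np
o=get_obs();print(np.round(o["tcp_rot"],3),np.round(o["contact_force"],1),np.round(o["moment"],3),np.round(o["tool_pos"],1),"j6",round(o["joint_positions"][5],3))
E
python3 s.py
```

```text
time: 13.48
tool_pos: [486.0, 108.7, 124.4]
tcp_rot: [-3.14, 0.0, 2.579]
contact_force: [-6.2, 2.5, 13.8]
grip_width: 20.0
finger_force: 66.5
[-3.14   0.     2.579] [-6.2  2.5 13.8] [0.55  0.765 2.195] [486.  108.7 124.4] j6 -0.94
```

The opening jumped to 20 mm and the moment to 2.2 N m. The knob has hit its stop and the fingers are twisting on the wing, so I'll unwind the excess.

```bash
python3 -m creep '[{"hand":0,"tx":0,"ty":0,"tz":0,"spin":-9},{"hand":0,"tx":0,"ty":0,"tz":0,"spin":-9},{"hand":0,"tx":0,"ty":0,"tz":0,"spin":-6},{"hand":0,"tx":0,"ty":0,"tz":0,"spin":0}]'; python3 s.py;  python3 -m creep '[{"hand":0,"tx":0,"ty":0,"tz":0,"spin":-4},{"hand":0,"tx":0,"ty":0,"tz":0,"spin":0}]'; python3 s.py
```

```text
time: 13.98
tool_pos: [487.2, 108.9, 124.5]
tcp_rot: [3.141, 0.002, 3.0]
contact_force: [-0.2, 3.8, 6.1]
grip_width: 13.0
finger_force: 26.7
[3.141e+00 2.000e-03 3.000e+00] [-0.2  3.8  6.1] [ 0.798 -0.231  0.344] [487.2 108.9 124.5] j6 -1.363
time: 14.22
tool_pos: [487.6, 108.9, 124.5]
tcp_rot: [3.141, 0.003, 3.068]
contact_force: [1.1, 4.3, 5.4]
grip_width: 11.8
finger_force: 27.1
[3.141e+00 3.000e-03 3.068e+00] [1.1 4.3 5.4] [ 0.762 -0.509  0.277] [487.6 108.9 124.5] j6 -1.431
```

```bash
python3 -m creep '[{"hand":0,"tx":0,"ty":0,"tz":0,"spin":0},{"hand":0,"tx":0,"ty":0,"tz":0,"spin":0}]'; python3 - <<'E'
from plant import *
import cv2
c=cams.capture("scene")["color"][:,:,::-1];cv2.imwrite("pics/s2.png",cv2.resize(c[215:300,230:330],(800,600),interpolation=2))
E
```

```text
time: 14.48
tool_pos: [487.5, 108.9, 124.5]
tcp_rot: [3.141, 0.003, 3.067]
contact_force: [1.5, 4.3, 4.7]
grip_width: 11.9
finger_force: 27.1
```

View pics/s2.png

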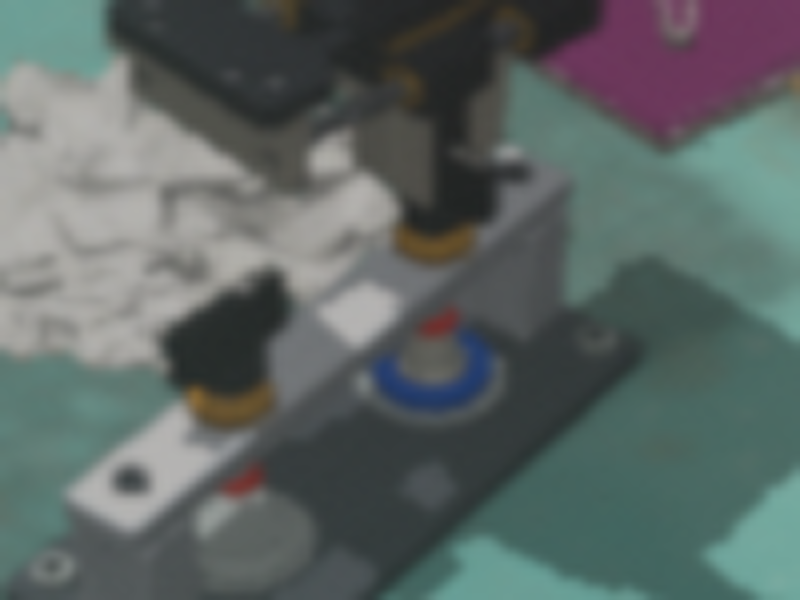

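The red pad (440,325) is down on the plug top (435,350), and the knob resists with 0.3 N m, well above thread friction, so it's seated. From the 11.9 mm opening, the wing at the seat is at about 181.4° yaw. Next I'll back off a quarter turn.

```bash
python3 -m creep '[{"hand":0,"tx":0,"ty":0,"tz":0,"spin":-5},{"hand":0,"tx":0,"ty":0,"tz":-0.0002,"spin":-8},{"hand":0,"tx":0,"ty":0,"tz":-0.0002,"spin":-8},{"hand":0,"tx":0,"ty":0,"tz":-0.0002,"spin":-8},{"hand":0,"tx":0,"ty":0,"tz":-0.0002,"spin":-8}]'; python3 s.py
```

```text
time: 15.15
tool_pos: [487.0, 109.8, 125.0]
tcp_rot: [3.141, 0.002, -2.567]
contact_force: [0.6, 9.0, 4.0]
grip_width: 9.9
finger_force: 29.9
[ 3.141e+00  2.000e-03 -2.567e+00] [0.6 9.  4. ] [ 1.789 -0.212 -0.114] [487.  109.8 125. ] j6 -2.08
```

```bash
python3 -m creep '[{"hand":0,"tx":-0.0005,"ty":0.0008,"tz":-0.0002,"spin":-10},{"hand":0,"tx":0,"ty":0,"tz":-0.0002,"spin":-10},{"hand":0,"tx":0,"ty":0,"tz":-0.0002,"spin":-10},{"hand":0,"tx":0,"ty":0,"tz":-0.0002,"spin":-10},{"hand":0,"tx":0,"ty":0,"tz":-0.0002,"spin":-10}]'; python3 s.py; python3 -m creep '[{"hand":0,"tx":0,"ty":0,"tz":0,"spin":-2.5},{"hand":0,"tx":0,"ty":0,"tz":0,"spin":0},{"hand":0,"tx":0,"ty":0,"tz":0,"spin":0},{"hand":0,"tx":0,"ty":0,"tz":0,"spin":0}]'; python3 s.py
```

```text
time: 15.78
tool_pos: [485.5, 111.0, 126.0]
tcp_rot: [3.14, 0.002, -1.693]
contact_force: [-5.8, 9.1, 9.9]
grip_width: 9.5
finger_force: 29.9
[ 3.140e+00  2.000e-03 -1.693e+00] [-5.8  9.1  9.9] [ 1.826  0.921 -0.067] [485.5 111.  126. ] j6 -2.952
time: 16.27
tool_pos: [485.4, 111.0, 126.1]
tcp_rot: [3.14, 0.002, -1.655]
contact_force: [-6.2, 7.8, 10.9]
grip_width: 9.9
finger_force: 29.9
[ 3.140e+00  2.000e-03 -1.655e+00] [-6.2  7.8 10.9] [ 1.749  0.859 -0.035] [485.4 111.  126.1] j6 -2.99
```

```bash
python3 - <<'E'
from plant import *
import cv2,numpy as np
c=cams.capture("scene")["color"][:,:,::-1];w=cams.capture("wrist")["color"][:,:,::-1]
cv2.imwrite("pics/s3.png",np.hstack([cv2.resize(c[215:300,245:315],(400,486),interpolation=2),cv2.resize(w[150:320,206:346],(400,486),interpolation=2)]))
E
python3 s.py
```

```text
[ 3.140e+00  2.000e-03 -1.655e+00] [-4.8  8.3  9.5] [1.825 0.881 0.035] [485.4 111.  126.1] j6 -2.99
```

View pics/s3.png

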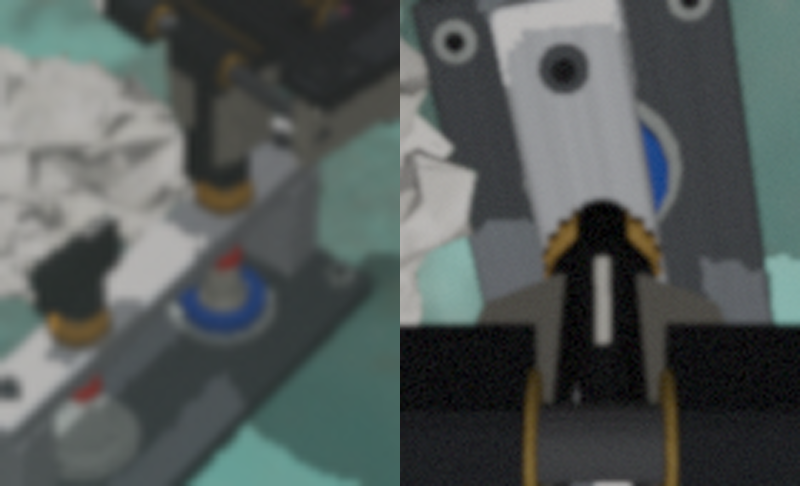

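The wing sits flush between the pads, with the white line upright at (602,300). The plug is upright in the nest and the left knob is untouched. The knob is about 84° back from the seat and steady, so I'm handing it in.

```bash
python3 -c "
from plant import close_job
print(close_job())"
```

```text
the job is handed in; nothing more can be done
None
```

I seated the right-hand screw (the one over the plug) hard on the plug, backed it off about 84°, and handed the job in with the knob still gripped at about 30 N and steady; no verdict came back, and the backed-off angle is my estimate from the tool angle and finger opening.

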